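# Close a spares tub with its double lid, then lift off the outer lid alone

### The arm

A 7-joint arm with a two-finger parallel gripper is mounted at the origin on the work surface. World frame = base frame: x ahead of the robot, y to its left, z up, the work surface at z = 0. Lengths are in m, angles in rad, forces in N, time in s.
With the tool pointing down it reaches from about 0.4 to 0.875 m from the base axis. Payload 4.4 kg.
Tool frame: the origin (TCP) lies at the very end of the fingers, on their centre line; the grasp point (between the pads) lies 19 mm behind it; z points along the fingers, y is the direction in which the jaws open and shut (so a half turn about z gives the same grasp; the last joint's range is limited). The gripper opens to 85 mm and grips with 20 to 120 N. Pads are 22 mm wide; open, the fingers measure 114 mm over their backs; the gripper's body (76 mm by 85 mm) begins 54 mm behind the grasp point. The pads swing forward as they close: fully open they stand 13 mm farther back than shut.
Start: joints at [-1.331, 0.628, 0.038, 1.517, -0.027, 0.996, -0.02], TCP at [0.196, 0.62, 0.231] pointing down, gripper open.
Joint ranges: [-3.06, 3.06], [-0.37, 2.12], [-1.25, 1.32], [0.18, 2.47], [-1.1, 4.24], [0.23, 1.98], [-2.94, 2.94]. Speed limits (rad/s): [2.57, 2.57, 3.14, 3.14, 3.14, 3.14, 3.14].

### API

Orientations are given as a unit quaternion [x, y, z, w].
In Python, from rig import sensors, vision, r, search_frame, regions_of gives the robot as it stands.
- The arm moves only by the tool servo_tool, never from a script. Its argument "increments" is a list of rows, each an object with "claw": the finger opening in m, from 0 to 0.0854; "slide": the shift along the tool's x, y, z in m, a list of three; "spin": the turn about the tool's z in rad. In form: [{"claw": claw, "slide": [tx, ty, tz], "spin": spin}, ...]. A call has 1 to 12 rows; each row shifts and turns the commanded pose from where the row before left it, along the tool's axes as they then stand; what a row does not reach is not made up. A row lasts 1/10 s, in which the tool goes at most 50 mm and 8.59 degrees, less where a joint would pass 70% of its speed; a pose out of reach is approached as far as the arm can. A call with a gripper value outside its range is refused whole. The fingers move at their own pace and stop on an object; "newtons" is the grip in N (left out, the last holds). Time passes only in rows, so rows that do not move let the fingers close. It gives the time, the measured TCP pose, the force and the opening at its end, in the units of the state.
- sensors.read_state(): the state, without advancing time (a new reading comes with each control period).
- vision.camera(name): name is "side" or "top"; returns a dict with "frame" (480x640x3 uint8, red, green, blue), "camera_matrix" (3x3 intrinsics, pixels), "camera_from_world" (4x4, takes a point from world to camera coordinates). Camera axes: x right, y up, looking along -z (the intrinsics and any distortion apply to the point x, -y, -z); pixel columns grow to the right and rows downward; lengths in m; the calibration is good to about 2 mm. A picture is of the moment at which its call begins. There is no depth.
- r.sign_off(): hands the job in, once; it reports no verdict.
Trained networks look in the newest picture that a camera, given by its name, has taken for a name from the list of things; names that differ only in an ending like _2 or _b are one class to them, and where a whole thing is asked for, a point or a joint stands for the part that bears it (a point fixed in the world has none). Each returns a list of dicts, best first, with "p" (0 to 1); they miss things now and then, are a little off and sometimes report something else, mostly with a low value. They report only what shows in the picture. A call takes as long as a camera call.
- search_frame(query, camera): "point" ([column, row] in pixels, amid what is visible of it).
- regions_of(query, camera): "mask" (480x640 bool, what is visible of it) and "point" ([column, row] in pixels, amid what is visible of it).
The state is a dict: "t": time; "joint_positions": joint angles; "qvel": joint speeds; "effort": joint torques, N m; "position": TCP position; "ee_rot": TCP orientation; "wrist_force": force on the tool from outside, world axes, zero at the start; "moment": the same for the moment, N m; "gripper_width": opening from 0.0 (shut) to 1.0 (fully open).
Only numpy, scipy, OpenCV 4.12 (cv2) and the standard library are available. Lean on these libraries where they do the work, as an engineer would, in place of code of your own. Each camera call takes 0.05 s, during which the arm holds its last target.

### The job

Close the spares tub that has the yellow rim: pick up the nested double lid from the cork pad by the red square post, which carries both lids together, and lower it (do not drop it) onto the tub until the red inner lid is fully down in the mouth and the white outer lid sits on the rim; let go of the post. The white outer lid is wanted for another tub, so grip it by its square collar and lift it straight off alone, leaving the red inner lid seated and undisturbed in the tub. Finish while holding the white lid still and level in the gripper, about 12 cm above where it sat and touching nothing else; leave the tubs and all the other things on the bench where they are.

Things in the scene. Friction and masses are not known exactly. Their poses are not given: they have to be found in the camera images.
- post_grip (a point): point on the axis of the red square post of the inner lid, at half the height of the part that stands out above the collar. The post is 18 x 18, its sides along this point's x and y, and stands out 28 above the collar while nested (this point is 14 above the collar's top and 14 below the post's top). It is 53 above the inner lid's underside
- inner_lid: red inner lid: disc 114 across, 5 thick, lower edge bevelled, with a boss 56 across up to 11 above its underside, on which the outer lid rests, and the square post up to 67 above its underside. Origin at the centre of its underside, z up; about 150 g. Starts lying on the cork pad
- collar_grip (a point): centre of the white square collar of the outer lid, 12 above the lid's top face and 12 below the collar's top. The collar is 40 x 40 outside, 24 high, its sides along this point's x and y; the red post passes with 3 play on each side through its 24 x 24 hole. Resting nested on the boss, this point is 27 above the inner lid's underside
- outer_lid: white outer lid: disc 148 across, 4 thick, with a skirt round its edge that reaches 8 below the disc (142 across inside) and the collar on top. Origin at the centre of the disc's lower face; about 160 g. Starts nested over the inner lid, loose, with no catch between the two
- tub_yellow: open round clear plastic tub with a YELLOW rim, 130 across, 70 high, mouth 122 across inside, loose, about 1.2 kg with its stock. Origin at the centre of its underside. A ledge inside (100 across its opening) lies 57 above the underside and 13 below the rim: the inner lid's underside comes to rest on it, and the outer lid's disc rests on the rim. Lowering the nested lids, the outer one meets the rim when the inner has 2 still to sink
- pad: round cork pad, 144 across, 12 thick, fixed, on which the nested lids lie at the start; origin at its underside. Pad and both tubs are placed left, middle and right in any order
- tub_blue: decoy: open clear tub of the same shape as tub_yellow but with a BLUE rim; not to be used. Origin at the centre of its underside
- tape_roll: roll of amber tape lying flat, 96 across, 25 high; bystander, origin at its underside
- white_carton: white carton 60 x 100 x 30; bystander, origin at its underside
- module_box: flat black module 75 x 45 x 12; bystander, origin at its underside
- slim_carton: brown carton 70 x 22 x 35 high, long side along its x; bystander that may stand between tubs and lids, origin at its underside
- hinge_pack: green pack 60 x 22 x 20 high, long side along its x; bystander that may lie between tubs and lids, origin at its underside
- screwdriver: screwdriver about 170 long lying on the bench; bystander

How it is judged:
By the outcome, as a careful person would: the job done as asked, in the order asked, and still so for the second after the job is handed in, while the arm keeps its last pose, push and grip.
It also fails if it takes over 51 s, if anything falls off the work surface, if the arm or the gripper's body presses on something with over 40 N, if the wrist force passes 120 N, or if a joint passes its speed limit or range.

## Working session

There is one attempt and no reset: what is moved stays moved. The work goes in short steps, Python scripts to look and compute and a tool call to move; the robot and the scene stay as the last step left them, time stands still between calls to the robot, and variables do not carry over. Pictures are saved under pics/ and viewed, and the job is handed in when it is done.

Besides the shell and the picture viewer there is one more tool, called after "Call:" in YAML: its name, and indented under it one key for each argument. servo_tool: Moves the arm, as the interface text tells. Its arguments: {"type":"object","properties":{"increments":{"type":"array"},"newtons":{"type":"number"}},"required":["increments"]}

```bash
ls; mkdir -p pics
python3 - <<'E'
from rig import sensors, vision, r, search_frame, regions_of
import cv2
s=sensors.read_state(); print(s)
for c in ("top","side"):
    d=vision.camera(c); cv2.imwrite(f"pics/{c}0.png",d["frame"][:,:,::-1])
    print(c,d["camera_matrix"],d["camera_from_world"],d.keys())
    for q in ("post_grip","collar_grip","tub_yellow","tub_blue","pad","inner_lid","outer_lid","slim_carton","hinge_pack"):
        print(q,[(x["point"],round(x["p"],2)) for x in search_frame(q,c)][:3])
E
```

```text
pics
{'t': 0.0, 'joint_positions': array([-1.33077992,  0.62934688,  0.0384165 ,  1.51838731, -0.02698666,
        0.99630792, -0.01997988]), 'qvel': array([ 0.00086228, -0.00068884, -0.00074159, -0.00143934,  0.00016252,
       -0.00020308, -0.00107003]), 'effort': array([ 5.69843687e-04, -5.63416278e+01,  1.22662123e+00, -1.93442041e+01,
        1.11153806e-02,  1.06804314e-02, -1.80678632e-05]), 'position': array([0.19546652, 0.61924265, 0.23038198]), 'ee_rot': array([ 1.52289481e-01,  9.88335460e-01, -9.56441056e-04, -1.36114103e-04]), 'wrist_force': array([ 0.21287282,  0.3488102 , -0.66466755]), 'moment': array([ 0.04132456,  0.03200915, -0.05042286]), 'gripper_width': 1.0009139086860832}
top [[446.22722056   0.         316.01385251]
 [  0.         446.22722056 240.59069635]
 [  0.           0.           1.        ]] [[ 0.00497254 -0.99965134 -0.02593223 -0.02482041]
 [ 0.99008043  0.00128028  0.14049592 -0.61590303]
 [-0.14041373 -0.02637361  0.98974159 -0.79387541]
 [ 0.          0.          0.          1.        ]] dict_keys(['frame', 'camera_matrix', 'camera_from_world'])
p
[... 539 characters left out ...]
25423]
 [ 0.13865456 -0.52815872  0.83774893 -0.15567648]
 [-0.17536991  0.81945689  0.54565172 -0.82761488]
 [ 0.          0.          0.          1.        ]] dict_keys(['frame', 'camera_matrix', 'camera_from_world'])
post_grip [([242.2, 293.0], 0.7), ([371.5, 194.4], 0.55)]
collar_grip [([364.5, 204.8], 0.93), ([371.0, 192.9], 0.24)]
tub_yellow [([351.0, 270.1], 0.56), ([330.0, 359.1], 0.34), ([275.1, 232.1], 0.26)]
tub_blue [([333.8, 359.2], 0.61), ([195.6, 355.5], 0.52)]
pad [([366.6, 225.7], 0.47), ([242.0, 275.8], 0.43)]
inner_lid [([367.2, 195.3], 0.61), ([384.3, 241.6], 0.53)]
outer_lid [([364.6, 211.5], 0.79)]
slim_carton [([332.5, 310.8], 0.83)]
hinge_pack [([384.2, 242.9], 0.67)]
```

View pics/top0.png

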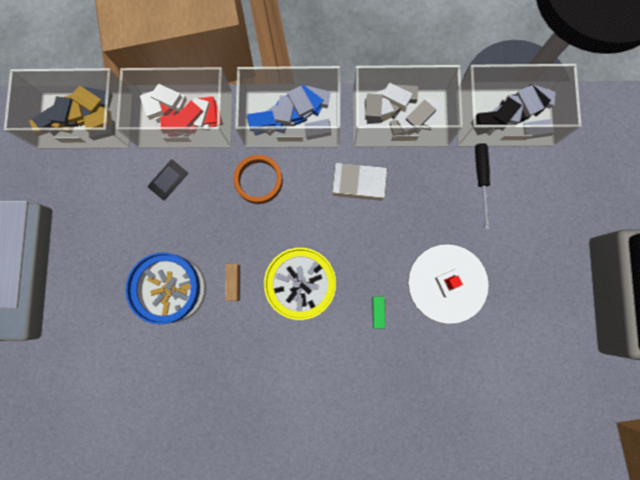

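View pics/side0.png

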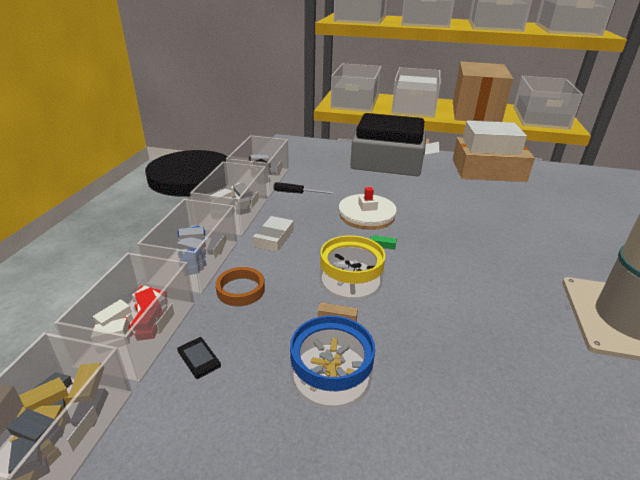

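```bash
cat > h.py <<'E'
from rig import sensors, vision, r, search_frame, regions_of
import cv2, numpy as np
from scipy.optimize import least_squares
def proj(d,P):
    P=np.atleast_2d(P); c=P@d["camera_from_world"][:3,:3].T+d["camera_from_world"][:3,3]
    q=np.c_[c[:,0],-c[:,1],-c[:,2]]@d["camera_matrix"].T
    return q[:,:2]/q[:,2:]
def back(d,uv,z):
    uv=np.atleast_2d(uv).astype(float); R=d["camera_from_world"][:3,:3]; t=d["camera_from_world"][:3,3]
    n=np.c_[uv,np.ones(len(uv))]@np.linalg.inv(d["camera_matrix"]).T
    D=np.c_[n[:,0],-n[:,1],-n[:,2]]@R; o=-R.T@t
    return (o+D*((z-o[2])/D[:,2])[:,None])[:,:2]
def hsvmask(f,lo,hi): 
    return cv2.inRange(cv2.cvtColor(f,cv2.COLOR_RGB2HSV),lo,hi)
def biggest(m):
    cs,_=cv2.findContours(m,cv2.RETR_EXTERNAL,cv2.CHAIN_APPROX_NONE)
    return max(cs,key=cv2.contourArea)[:,0,:]
def circ(P):
    f=lambda x:np.hypot(P[:,0]-x[0],P[:,1]-x[1])-x[2]
    x0=[*P.mean(0),.065]
    s=least_squares(f,x0,loss="soft_l1",f_scale=.001); return s.x, np.abs(s.fun).mean()
E
python3 - <<'E'
from h import *
for c in ("top","side"):
    d=vision.camera(c); f=d["frame"]
    y=hsvmask(f,(24,120,90),(36,255,255))
    if c=="side": y[:, :300]=0; y[:220]=0
    cn=biggest(y); print(c,"yellow",cv2.boundingRect(cn),circ(back(d,cn,.07)), circ(back(d,cn,.066)))
    rd=hsvmask(f,(0,150,60),(6,255,255))|hsvmask(f,(174,150,60),(180,255,255))
    rd[:, :360 if c=="side" else 420]=0
    if c=="side": rd[:185]=0
    cn=biggest(rd); print("red",cv2.boundingRect(cn))
    rg=regions_of("outer_lid",c)[0]
    m=rg["mask"].astype(np.uint8)*255; cn=biggest(m); print("lid",rg["p"],cv2.boundingRect(cn),circ(back(d,cn,.027)),circ(back(d,cn,.021)))
    u,v=(449,284) if c=="top" else (367,205)
    a=f[v-50:v+50,u-60:u+60]; cv2.imwrite(f"pics/{c}_lid.png",cv2.resize(a,None,fx=6,fy=6,interpolation=cv2.INTER_CUBIC)[:,:,::-1])
E
```

```text
top yellow (264, 248, 72, 72) (array([0.53539132, 0.00575919, 0.06382618]), np.float64(0.0003856530475043968)) (array([0.53557564, 0.00601225, 0.06414466]), np.float64(0.00038757731222580115))
red (445, 276, 17, 14)Traceback (most recent call last):
  File "<stdin>", line 11, in <module>
IndexError: list index out of range
```

Run:
```python
from h import *
for c in ("top","side"):
    d=vision.camera(c); f=d["frame"]
    u,v=(449,284) if c=="top" else (367,205)
    a=f[v-50:v+50,u-60:u+60]; cv2.imwrite(f"pics/{c}_lid.png",cv2.resize(a,None,fx=6,fy=6,interpolation=cv2.INTER_CUBIC)[:,:,::-1])
    y=hsvmask(f,(24,120,90),(36,255,255))
    if c=="side": y[:, :300]=0; y[:220]=0
    cn=biggest(y); print(c,"yellow",cv2.boundingRect(cn),circ(back(d,cn,.07)), circ(back(d,cn,.066)))
    rd=hsvmask(f,(0,150,60),(6,255,255))|hsvmask(f,(174,150,60),(180,255,255))
    rd[:, :360 if c=="side" else 420]=0
    if c=="side": rd[:185]=0
    cn=biggest(rd); print("red",cv2.boundingRect(cn))
    for q in ("outer_lid","post_grip","collar_grip"):
      for rg in regions_of(q,c)[:1]:
        m=rg["mask"].astype(np.uint8)*255; cn=biggest(m); print(q,rg["p"],cv2.boundingRect(cn),circ(back(d,cn,.027)),circ(back(d,cn,.021)))
```

```text
top yellow (264, 248, 72, 72) (array([0.5353996 , 0.00573704, 0.06384128]), np.float64(0.00039109590660346173)) (array([0.53558397, 0.00598999, 0.06415983]), np.float64(0.00039304659351036935))
red (445, 276, 17, 14)
outer_lid 0.97 (408, 245, 81, 79) (array([ 0.53819712, -0.27008921,  0.07306277]), np.float64(0.0007106454176771642)) (array([ 0.53847939, -0.27168871,  0.07358177]), np.float64(0.0007156903222305144))
post_grip 0.72 (446, 277, 16, 11) (array([ 0.54074485, -0.27997998,  0.0118998 ]), np.float64(0.0016114738328104018)) (array([ 0.54104572, -0.28164941,  0.01198481]), np.float64(0.0016229405889732816))
collar_grip 0.73 (409, 246, 79, 77) (array([ 0.53797935, -0.27016181,  0.07240837]), np.float64(0.0007433869712885724)) (array([ 0.5382604 , -0.27176141,  0.07292291]), np.float64(0.0007486661373757432))
side yellow (320, 235, 65, 48) (array([0.53208872, 0.01887952, 0.0730769 ]), np.float64(0.005430259834329944)) (array([0.53272475, 0.01320446, 0.07366299]), np.float64(0.005473708596264444))
red (365, 187, 9, 13)
outer_lid 0.65 (338, 194, 59, 32) (array([ 0.53612321, -0.2591432 ,  0.07945725]), np.float64(0.004829851169397633)) (array([ 0.53704313, -0.27005541,  0.08033823]), np.float64(0.004883226770702485))
post_grip 0.63 (215, 267, 50, 40) (array([0.73638262, 0.10921264, 0.05689112]), np.float64(0.004024497749797515)) (array([0.73951898, 0.10237375, 0.05752426]), np.float64(0.004068770834045178))
collar_grip 0.57 (339, 194, 57, 32) (array([ 0.53676162, -0.25855864,  0.07685301]), np.float64(0.004953470191057237)) (array([ 0.53769144, -0.26946341,  0.07770291]), np.float64(0.00500824793635051))
```

View pics/top_lid.png

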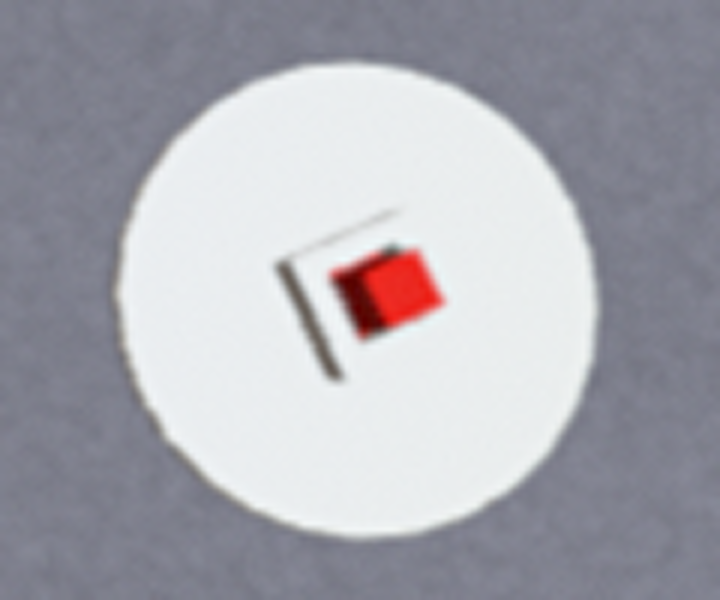

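View pics/side_lid.png

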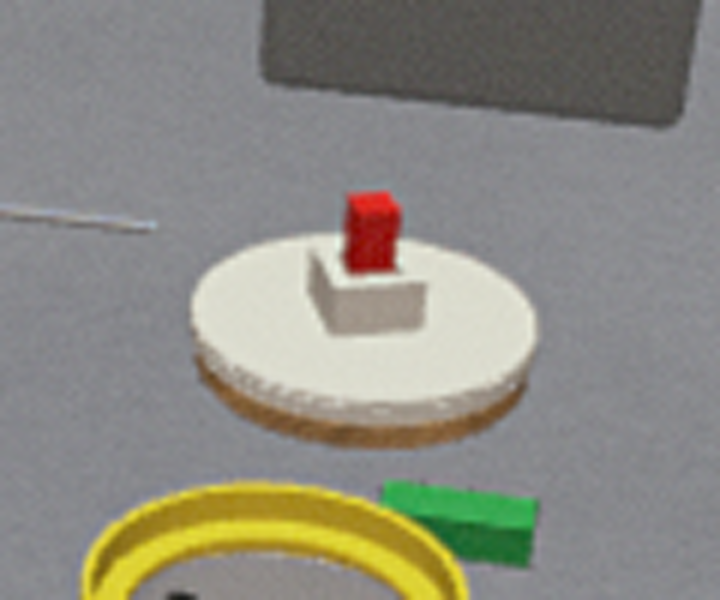

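Run:
```python
from h import *
def fit(d,cn,z,R,zl=None):
    cn=cn.astype(np.float32); a=np.linspace(0,2*np.pi,180)
    def hull(x):
        P=[np.c_[x[0]+R*np.cos(a),x[1]+R*np.sin(a),np.full(180,zz)] for zz in ([z] if zl is None else [z,zl])]
        return cv2.convexHull(proj(d,np.vstack(P)).astype(np.float32))
    def res(x):
        H=hull(x); return [cv2.pointPolygonTest(H,(float(p[0]),float(p[1])),True)-x[2] for p in cn]
    x0=[*back(d,cn,z).mean(0),0.5]
    s=least_squares(res,x0,loss="soft_l1",f_scale=.5,diff_step=1e-3,x_scale=[.01,.01,1]); return s.x.round(4),np.abs(s.fun).mean().round(2)
for c in ("top","side"):
    d=vision.camera(c); f=d["frame"]
    y=hsvmask(f,(24,120,60),(36,255,255))
    if c=="side": y[:, :300]=0; y[:220]=0
    cn=biggest(y)
    for zl in (.06,.055,.05): print(c,"rim",fit(d,cn,.07,.065,zl))
    cu=cn[cn[:,1]<cn[:,1].min()+22]; 
    if c=="side": print("upper",fit(d,cu,.07,.065))
    hsv=cv2.cvtColor(f,cv2.COLOR_RGB2HSV)
    m=((hsv[:,:,1]<40)&(hsv[:,:,2]>150)).astype(np.uint8)*255
    w=np.zeros_like(m)
    if c=="top": w[235:335,395:500]=1
    else: w[183:232,330:402]=1
    m=m*w; cn=biggest(m)
    print("lid",cv2.boundingRect(cn),fit(d,cn,.027,.074,.015 if c=="top" else None))
    if c=="side": print("lidup",fit(d,cn[(cn[:,1]<210)&((cn[:,0]<355)|(cn[:,0]>380))],.027,.074))
    rd=(((hsv[:,:,0]<8)|(hsv[:,:,0]>172))&(hsv[:,:,1]>150)).astype(np.uint8)*255
    if c=="top":
        rd*=w; br=rd*(hsv[:,:,2]>180); cn=biggest(br); P=back(d,cn,.079).astype(np.float32)
        rr=cv2.minAreaRect(P*1000); print("posttop",rr)
        # sub-pixel moments
        M=cv2.moments(br,True); print("cent",back(d,[[M['m10']/M['m00'],M['m01']/M['m00']]],.079))
        up=cv2.resize(f[265:300,430:475],None,fx=14,fy=14,interpolation=cv2.INTER_NEAREST); cv2.imwrite("pics/posttop.png",up[:,:,::-1])
    else:
        up=cv2.resize(f[180:220,345:390],None,fx=14,fy=14,interpolation=cv2.INTER_NEAREST); cv2.imwrite("pics/postside.png",up[:,:,::-1])
```

```text
top rim (array([0.5354, 0.0057, 0.647 ]), np.float64(0.21))
top rim (array([0.5354, 0.0057, 0.647 ]), np.float64(0.21))
top rim (array([0.5354, 0.0057, 0.647 ]), np.float64(0.21))
lid (408, 244, 81, 80) (array([ 0.5385, -0.2714,  0.2454]), np.float64(0.3))
posttop ((538.1875610351562, -269.4331970214844), (16.932987213134766, 16.701812744140625), 26.42816162109375)
cent [[ 0.5383166  -0.26926071]]
side rim (array([ 0.5348,  0.0148, -1.1884]), np.float64(1.25))
side rim (array([ 0.5351,  0.0114, -0.404 ]), np.float64(1.02))
side rim (array([0.5354, 0.008 , 0.3194]), np.float64(0.79))
upper (array([0.5351, 0.0056, 0.6348]), np.float64(0.3))
lid (339, 193, 58, 32) (array([ 0.5376, -0.2619, -0.7683]), np.float64(1.2))
lidup (array([ 0.5379, -0.2717,  0.1372]), np.float64(0.23))
```

View pics/posttop.png

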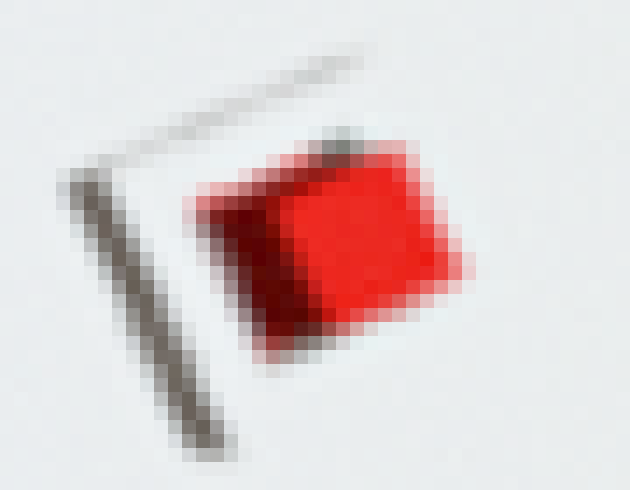

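View pics/postside.png

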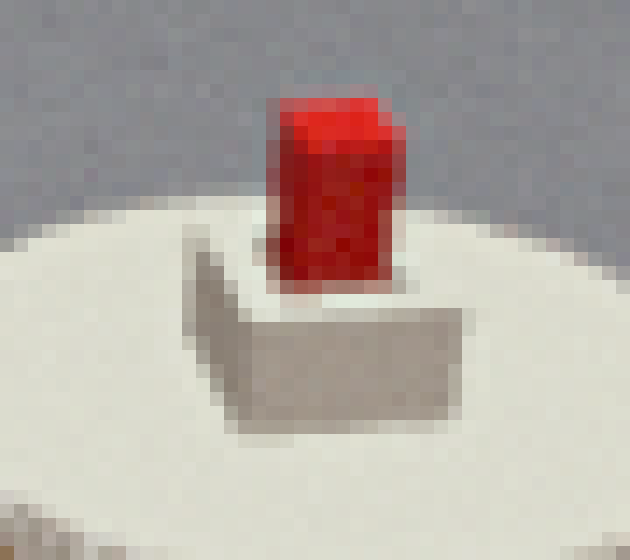

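Call:
servo_tool:
  increments:
    - {"claw": 0.085,"slide": [-0.0352,-0.0193,0],"spin": 0}
    - {"claw": 0.085,"slide": [-0.0352,-0.0193,0],"spin": 0}
    - {"claw": 0.085,"slide": [-0.0352,-0.0193,0],"spin": 0}
    - {"claw": 0.085,"slide": [-0.0352,-0.0193,0],"spin": 0}
    - {"claw": 0.085,"slide": [-0.0352,-0.0193,0],"spin": 0}
    - {"claw": 0.085,"slide": [-0.0352,-0.0193,0],"spin": 0}
    - {"claw": 0.085,"slide": [-0.0352,-0.0193,0],"spin": 0}
    - {"claw": 0.085,"slide": [-0.0352,-0.0193,0],"spin": 0}
    - {"claw": 0.085,"slide": [-0.0352,-0.0193,0],"spin": 0}
    - {"claw": 0.085,"slide": [-0.0352,-0.0193,0],"spin": 0}
    - {"claw": 0.085,"slide": [-0.0352,-0.0193,0],"spin": 0}
  newtons: 60

```text
t: 2.7
position: [0.502, 0.2996, 0.2315]
ee_rot: [0.152, 0.988, 0.0, 0.0]
wrist_force: [0.3, -0.2, 0.2]
gripper_width: 0.999
```

Call:
servo_tool:
  increments:
    - {"claw": 0.085,"slide": [-0.0172,-0.0443,0],"spin": 0}
    - {"claw": 0.085,"slide": [-0.0172,-0.0443,0],"spin": 0}
    - {"claw": 0.085,"slide": [-0.0172,-0.0443,0],"spin": 0}
    - {"claw": 0.085,"slide": [-0.0172,-0.0443,0],"spin": 0}
    - {"claw": 0.085,"slide": [-0.0172,-0.0443,0],"spin": 0}
    - {"claw": 0.085,"slide": [-0.0172,-0.0443,0],"spin": 0}
    - {"claw": 0.085,"slide": [-0.0172,-0.0443,0],"spin": 0}
    - {"claw": 0.085,"slide": [-0.0172,-0.0443,0],"spin": 0}
    - {"claw": 0.085,"slide": [-0.0172,-0.0443,0],"spin": 0}
    - {"claw": 0.085,"slide": [-0.0172,-0.0443,0],"spin": 0}
    - {"claw": 0.085,"slide": [-0.0172,-0.0443,0],"spin": 0}
    - {"claw": 0.085,"slide": [-0.0172,-0.0443,0],"spin": 0}

```text
t: 3.9
position: [0.5377, -0.2702, 0.2315]
ee_rot: [0.152, 0.988, 0.0, 0.0]
wrist_force: [1.5, -0.1, 0.4]
gripper_width: 0.997
```

Call:
servo_tool:
  increments:
    - {"claw": 0.085,"slide": [0,0,0.01],"spin": 0.13}
    - {"claw": 0.085,"slide": [0,0,0.02],"spin": 0.136}
    - {"claw": 0.085,"slide": [0,0,0.02],"spin": 0.136}
    - {"claw": 0.085,"slide": [0,0,0.02],"spin": 0.136}
    - {"claw": 0.085,"slide": [0,0,0.02],"spin": 0.136}
    - {"claw": 0.085,"slide": [0,0,0],"spin": 0.136}
    - {"claw": 0.085,"slide": [0,0,0],"spin": 0}

```text
t: 4.6
position: [0.5375, -0.2679, 0.1406]
ee_rot: [0.529, 0.848, -0.0, -0.001]
wrist_force: [-0.1, 0.7, -0.4]
gripper_width: 0.993
```

```bash
cat >> h.py <<'E'
from scipy.spatial.transform import Rotation as Ro
def tool(dw,s=None):
    s=s or sensors.read_state(); return (Ro.from_quat(s["ee_rot"]).as_matrix().T@np.array(dw)).round(4)
def pose():
    s=sensors.read_state(); R=Ro.from_quat(s["ee_rot"]).as_matrix()
    print("t",s["t"],"p",s["position"].round(4),"yaw y",np.degrees(np.arctan2(R[1,1],R[0,1])).round(2),"z",R[:,2].round(4),"F",s["wrist_force"].round(1),"M",s["moment"].round(2),"w",round(s["gripper_width"]*85.4,1),"q",s["joint_positions"].round(2)); return s
E
python3 - <<'E'
from h import *
s=pose(); print(tool(np.array([.5383,-.2694,.15])-s["position"]))
E
```

```text
t 4.6 p [ 0.5375 -0.2679  0.1406] yaw y 26.06 z [-0.0015  0.     -1.    ] F [-0.1  0.7 -0.4] M [-0.07  0.04 -0.04] w 84.8 q [ 0.24  0.68  0.28  1.75 -0.26  0.74  1.11]
[-0.0016  0.     -0.0094]
```

Call:
servo_tool:
  increments:
    - {"claw": 0.085,"slide": [-0.0016,0,0.015],"spin": 0}
    - {"claw": 0.085,"slide": [0,0,0.02],"spin": 0}
    - {"claw": 0.085,"slide": [0,0,0.02],"spin": 0}
    - {"claw": 0.085,"slide": [0,0,0.015],"spin": 0}
    - {"claw": 0.085,"slide": [0,0,0.01],"spin": 0}
    - {"claw": 0.085,"slide": [0,0,0.006],"spin": 0}
    - {"claw": 0.085,"slide": [0,0,0],"spin": 0}
    - {"claw": 0.085,"slide": [0,0,0],"spin": 0}

```text
t: 5.4
position: [0.5388, -0.2699, 0.0557]
ee_rot: [0.529, 0.848, 0.0, 0.0]
wrist_force: [-0.6, 0.8, 0.2]
gripper_width: 0.995
```

Run:
```python
from h import *
s=pose()
d=vision.camera("side");f=d["frame"]
cv2.imwrite("pics/s1.png",cv2.resize(f[130:250,300:450],None,fx=5,fy=5,interpolation=cv2.INTER_CUBIC)[:,:,::-1])
```

```text
t 5.4 p [ 0.5388 -0.2699  0.0557] yaw y 26.08 z [ 8.e-04 -4.e-04 -1.e+00] F [-0.6  0.8  0.2] M [-0.    0.03 -0.03] w 85.0 q [ 0.28  0.81  0.23  1.79 -0.3   0.58  1.15]
```

View pics/s1.png

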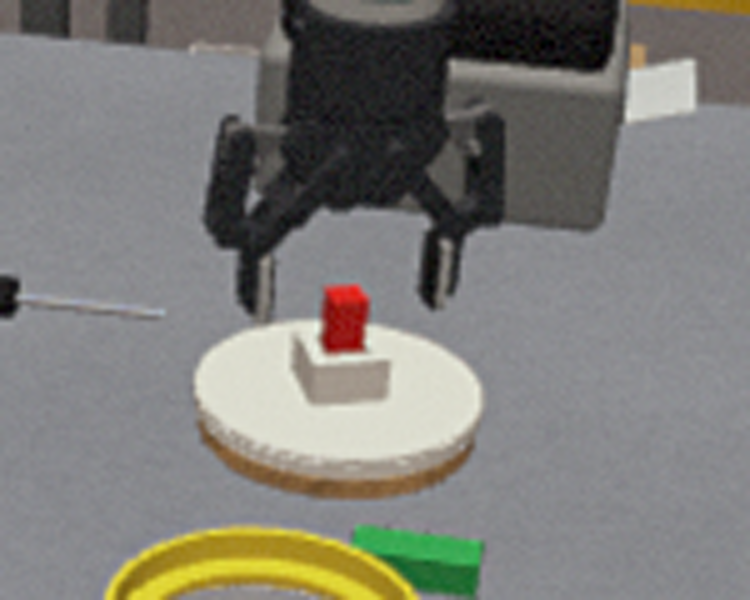

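Call:
servo_tool:
  increments:
    - {"claw": 0.05,"slide": [0,0,0],"spin": 0}
    - {"claw": 0.03,"slide": [0,0,0],"spin": 0}
    - {"claw": 0.02,"slide": [0,0,0],"spin": 0}
    - {"claw": 0.01,"slide": [0,0,0],"spin": 0}
    - {"claw": 0.005,"slide": [0,0,0],"spin": 0}
    - {"claw": 0.005,"slide": [0,0,0],"spin": 0}
    - {"claw": 0.005,"slide": [0,0,0],"spin": 0}
    - {"claw": 0.005,"slide": [0,0,0],"spin": 0}
    - {"claw": 0.005,"slide": [0,0,0],"spin": 0}
    - {"claw": 0.005,"slide": [0,0,0],"spin": 0}
  newtons: 60

```text
t: 6.45
position: [0.5387, -0.2698, 0.0556]
ee_rot: [0.529, 0.848, 0.0, 0.0]
wrist_force: [0.2, -0.0, 4.9]
gripper_width: 0.195
```

Run:
```python
from h import *
s=pose()
d=vision.camera("side");f=d["frame"]
cv2.imwrite("pics/s2.png",cv2.resize(f[130:250,300:450],None,fx=5,fy=5,interpolation=cv2.INTER_CUBIC)[:,:,::-1])
```

```text
t 6.45 p [ 0.5387 -0.2698  0.0556] yaw y 26.07 z [ 5.e-04 -2.e-04 -1.e+00] F [ 0.2 -0.   4.9] M [ 0.13  0.08 -0.01] w 16.7 q [ 0.28  0.81  0.23  1.79 -0.3   0.58  1.15]
```

View pics/s2.png

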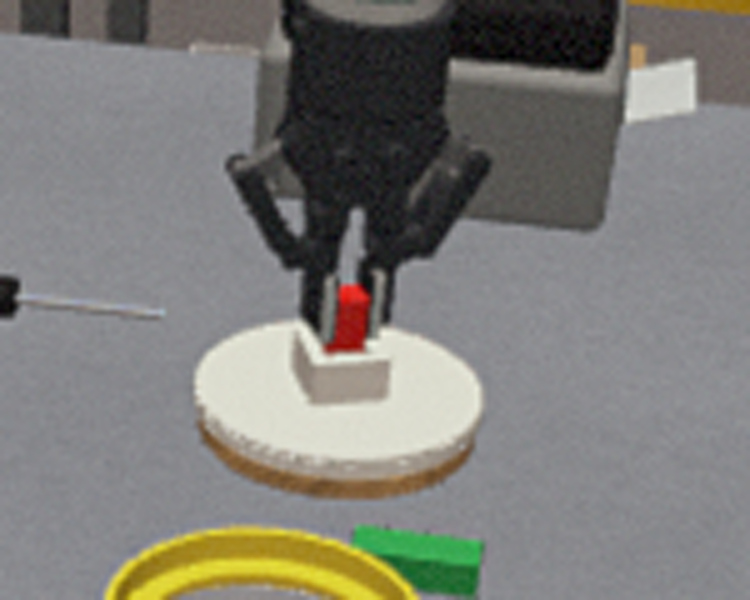

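Call:
servo_tool:
  increments:
    - {"claw": 0.005,"slide": [0,0,-0.004],"spin": 0}
    - {"claw": 0.005,"slide": [0,0,-0.008],"spin": 0}
    - {"claw": 0.005,"slide": [0,0,-0.014],"spin": 0}
    - {"claw": 0.005,"slide": [0,0,-0.02],"spin": 0}
    - {"claw": 0.005,"slide": [0,0,-0.02],"spin": 0}
    - {"claw": 0.005,"slide": [0,0,-0.02],"spin": 0}
    - {"claw": 0.005,"slide": [0,0,-0.018],"spin": 0}
    - {"claw": 0.005,"slide": [0,0,-0.008],"spin": 0}
    - {"claw": 0.005,"slide": [0,0,0],"spin": 0}

```text
t: 7.4
position: [0.5391, -0.2701, 0.1689]
ee_rot: [0.529, 0.848, 0.0, 0.001]
wrist_force: [0.5, -0.3, -3.8]
gripper_width: 0.194
```

Run:
```python
from h import *
s=pose(); print(tool(np.array([.5352,.0057,s["position"][2]])-np.array([.5384,-.2694,s["position"][2]])))
d=vision.camera("side");f=d["frame"]
cv2.imwrite("pics/s3.png",cv2.resize(f[80:230,300:450],None,fx=4,fy=4,interpolation=cv2.INTER_CUBIC)[:,:,::-1])
```

```text
t 7.4 p [ 0.5391 -0.2701  0.1689] yaw y 26.07 z [ 0.0025 -0.0012 -1.    ] F [ 0.5 -0.3 -3.8] M [-0.01 -0.04 -0.01] w 16.5 q [ 0.24  0.65  0.29  1.73 -0.25  0.8   1.1 ]
[ 0.2485  0.118  -0.0003]
```

View pics/s3.png

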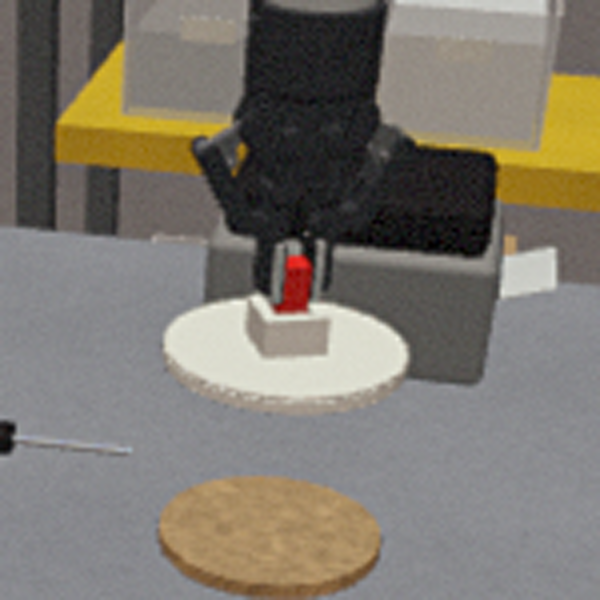

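Call:
servo_tool:
  increments:
    - {"claw": 0.005,"slide": [0.0085,0.004,0],"spin": 0}
    - {"claw": 0.005,"slide": [0.017,0.008,0],"spin": 0}
    - {"claw": 0.005,"slide": [0.027,0.013,0],"spin": 0}
    - {"claw": 0.005,"slide": [0.0295,0.014,0],"spin": 0}
    - {"claw": 0.005,"slide": [0.0295,0.014,0],"spin": 0}
    - {"claw": 0.005,"slide": [0.0295,0.014,0],"spin": 0}
    - {"claw": 0.005,"slide": [0.0295,0.014,0],"spin": 0}
    - {"claw": 0.005,"slide": [0.0295,0.014,0],"spin": 0}
    - {"claw": 0.005,"slide": [0.0255,0.012,0],"spin": 0}
    - {"claw": 0.005,"slide": [0.0145,0.007,0],"spin": 0}
    - {"claw": 0.005,"slide": [0.008,0.0035,0],"spin": 0}
    - {"claw": 0.005,"slide": [0,0,0],"spin": 0}

```text
t: 8.65
position: [0.5343, 0.0065, 0.1666]
ee_rot: [0.528, 0.849, -0.0, -0.001]
wrist_force: [-0.4, -1.0, -3.2]
gripper_width: 0.197
```

Call:
servo_tool:
  increments:
    - {"claw": 0.005,"slide": [0,0,0],"spin": 0}
    - {"claw": 0.005,"slide": [0,0,0],"spin": 0}

```text
t: 8.85
position: [0.5349, 0.0031, 0.1672]
ee_rot: [0.53, 0.848, -0.0, 0.0]
wrist_force: [0.2, 0.4, -3.6]
gripper_width: 0.197
```

Run:
```python
from h import *
s=pose()
for c in ("side","top"):
    d=vision.camera(c);f=d["frame"]; np.save(f"{c}4.npy",f)
    cv2.imwrite(f"pics/{c}4.png",cv2.resize(f[130:330,230:430] if c=="side" else f[200:360,220:380],None,fx=3,fy=3,interpolation=cv2.INTER_CUBIC)[:,:,::-1])
```

```text
t 8.85 p [0.5349 0.0031 0.1672] yaw y 25.94 z [-1.e-04 -9.e-04 -1.e+00] F [ 0.2  0.4 -3.6] M [-0.02  0.02  0.02] w 16.8 q [-0.28  0.57  0.33  1.91 -0.27  0.7   0.66]
```

View pics/side4.png

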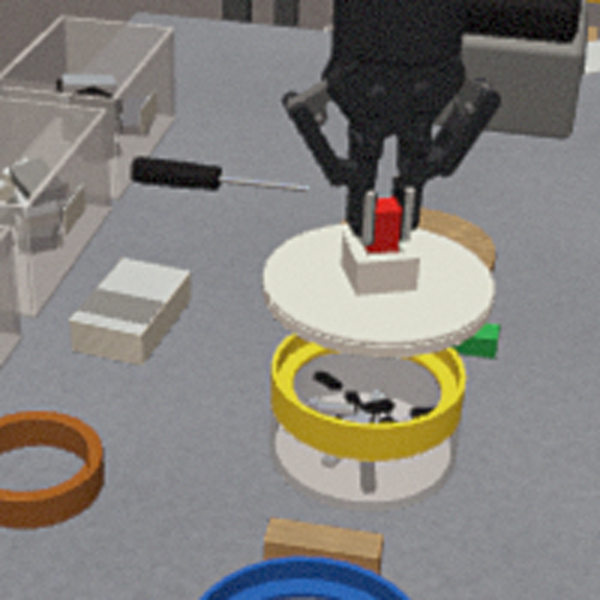

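View pics/top4.png

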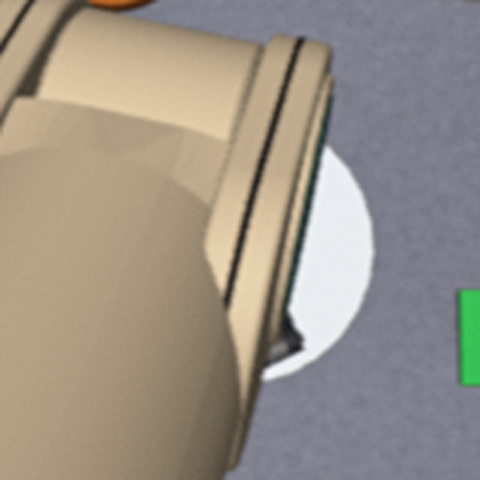

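Run:
```python
from h import *
d=vision.camera("side"); f=np.load("side4.npy")
def tiltfit(f,d,z,win,tilt=True):
    hsv=cv2.cvtColor(f,cv2.COLOR_RGB2HSV); m=((hsv[:,:,1]<45)&(hsv[:,:,2]>165)).astype(np.uint8)*255
    w=np.zeros_like(m); a=win; w[a[0]:a[1],a[2]:a[3]]=1; m*=w
    cn=biggest(m); bb=cv2.boundingRect(cn); print(bb)
    H=cv2.convexHull(cn)[:,0,:]
    # upper arc + sides: exclude lower part (skirt) 
    mid=bb[1]+bb[3]*.55
    pts=np.array([p for p in cn if cv2.pointPolygonTest(H.reshape(-1,1,2),(float(p[0]),float(p[1])),True)<1.0 ],float)
    th=np.linspace(0,2*np.pi,360)
    def res(x,P):
        C=np.c_[np.cos(th),np.sin(th)]*.074; Q=np.c_[x[0]+C[:,0],x[1]+C[:,1],z+(x[3] if tilt else 0)*C[:,0]+(x[4] if tilt else 0)*C[:,1]]
        Hq=proj(d,Q).astype(np.float32).reshape(-1,1,2)
        return [cv2.pointPolygonTest(Hq,(float(p[0]),float(p[1])),True)-.4 for p in P]
    P=pts[pts[:,1]<mid]
    x0=[*back(d,[[bb[0]+bb[2]/2,bb[1]+bb[3]/2]],z)[0],0,0,0]
    s=least_squares(res,x0,args=(P,),loss="soft_l1",f_scale=.4,diff_step=1e-3,x_scale=[.01,.01,1,.05,.05]); 
    print(len(P),s.x.round(4),np.abs(s.fun).mean().round(2))
for z in (.136,.138,.140):
  for t in (True,False): tiltfit(f,d,z,(200,252,314,400),t)
# red post
hsv=cv2.cvtColor(f,cv2.COLOR_RGB2HSV)
rd=(((hsv[:,:,0]<8)|(hsv[:,:,0]>172))&(hsv[:,:,1]>150)&(hsv[:,:,2]>60)).astype(np.uint8)*255
rd[:, :345]=0; rd[:,375:]=0; rd[:190]=0; rd[220:]=0
cn=biggest(rd);print(cv2.boundingRect(cn), cn.mean(0))
for (x,y) in ((.5352,.0057),(.5349,.0031)): print(proj(d,[[x,y,.163],[x,y,.19]]))
up=cv2.resize(f[188:238,330:390],None,fx=12,fy=12,interpolation=cv2.INTER_NEAREST);cv2.imwrite("pics/z4.png",up[:,:,::-1])
```

```text
(318, 204, 77, 44)
72 [ 5.3430e-01 -1.6000e-03  1.9511e+00  6.8000e-03 -6.6000e-03] 0.26
(318, 204, 77, 44)
72 [ 0.5346 -0.0023  0.      0.      0.    ] 0.26
(318, 204, 77, 44)
72 [ 0.5338  0.002  -0.0127  0.008  -0.0038] 0.24
(318, 204, 77, 44)
72 [0.5341 0.0015 0.     0.     0.    ] 0.24
(318, 204, 77, 44)
72 [ 0.5333  0.0057 -0.8265  0.0099 -0.0023] 0.25
(318, 204, 77, 44)
72 [0.5337 0.0053 0.     0.     0.    ] 0.25
(352, 195, 12, 19) [358.31372549 204.96078431]
[[355.61849473 211.82468933]
 [356.61333182 199.1209259 ]]
[[355.98375383 211.1898861 ]
 [356.98265611 198.5070325 ]]
```

View pics/z4.png

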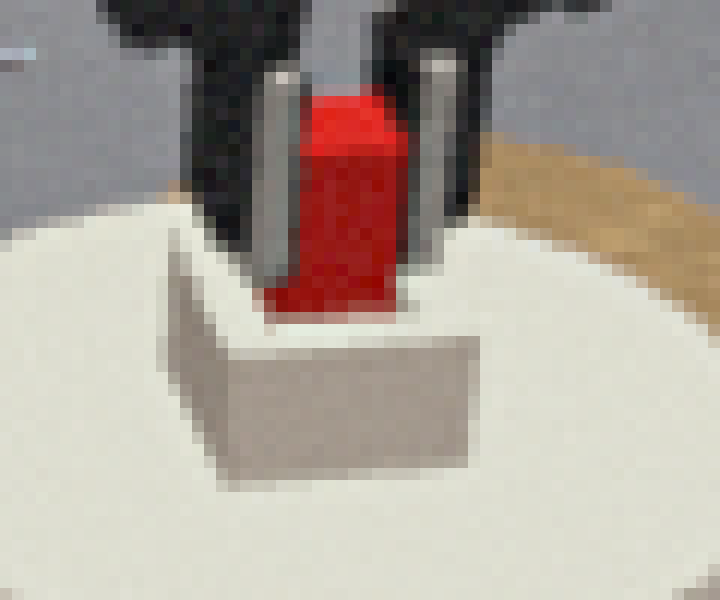

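Run:
```python
from h import *
d=vision.camera("side")
def box(x,y,z,yaw=26.2,h=.009):
    a=np.radians(yaw); c=np.array([[1,1],[1,-1],[-1,-1],[-1,1]])*h; R=np.array([[np.cos(a),-np.sin(a)],[np.sin(a),np.cos(a)]])
    return proj(d,np.c_[c@R.T+[x,y],np.full(4,z)])
b=box(.5383,-.2694,.052); print("pad bottom x-extent",b[:,0].min(),b[:,0].max(),"rows",b[:,1].max())
b=box(.5383,-.2694,.079); print("pad top",b.round(1).tolist())
for p in ((.5349,.0031),(.5345,.0036),(.533,.0036)):
    b=box(*p,.164); print(p,"bottom",b[:,0].min(),b[:,0].max(),b[:,1].max()); b=box(*p,.1905);print("top",b.round(1).tolist())
    b=box(*p,.163,h=.02); print("collar top",b.round(1).tolist())
s=pose()
```

```text
pad bottom x-extent 363.3500235941133 372.3715408233631 rows 200.11806184712063
pad top [[366.5, 190.5], [364.2, 187.3], [371.0, 186.7], [373.3, 189.9]]
(0.5349, 0.0031) bottom 350.0766694976218 362.04254353229726 213.50744385659326
top [[353.8, 201.0], [350.9, 196.5], [360.1, 195.6], [363.1, 200.1]]
collar top [[348.9, 217.5], [342.9, 207.2], [362.7, 205.2], [369.5, 215.3]]
(0.5345, 0.0036) bottom 350.2418292027559 362.21687257216297 213.66328274436663
top [[354.0, 201.1], [351.1, 196.6], [360.3, 195.8], [363.3, 200.2]]
collar top [[349.1, 217.6], [343.0, 207.3], [362.9, 205.4], [369.6, 215.5]]
(0.533, 0.0036) bottom 351.02108299852387 363.0103174209515 213.7663556170804
top [[354.8, 201.2], [351.9, 196.7], [361.1, 195.9], [364.1, 200.3]]
collar top [[349.9, 217.7], [343.8, 207.4], [363.7, 205.5], [370.4, 215.6]]
t 9.05 p [0.535  0.0038 0.1673] yaw y 25.98 z [ 1.e-04 -2.e-04 -1.e+00] F [-0.6 -0.3 -2.5] M [-0.04 -0.01  0.  ] w 16.8 q [-0.28  0.57  0.32  1.91 -0.27  0.7   0.66]
```

Call:
servo_tool:
  increments:
    - {"claw": 0.005,"slide": [0.0012,0.0016,0.005],"spin": 0}
    - {"claw": 0.005,"slide": [0,0,0.01],"spin": 0}
    - {"claw": 0.005,"slide": [0,0,0.012],"spin": 0}
    - {"claw": 0.005,"slide": [0,0,0.012],"spin": 0}
    - {"claw": 0.005,"slide": [0,0,0.006],"spin": 0}
    - {"claw": 0.005,"slide": [0,0,0.003],"spin": 0}
    - {"claw": 0.005,"slide": [0,0,0],"spin": 0}
    - {"claw": 0.005,"slide": [0,0,0],"spin": 0}
    - {"claw": 0.005,"slide": [0,0,0],"spin": 0}

```text
t: 9.95
position: [0.5363, 0.0065, 0.1197]
ee_rot: [0.529, 0.848, 0.0, 0.0]
wrist_force: [0.1, -0.3, -3.1]
gripper_width: 0.197
```

Run:
```python
from h import *
s=pose()
d=vision.camera("side");f=d["frame"]
print(proj(d,[[.5352,.0057,.07]]))
s=pose()
cv2.imwrite(f"pics/side5.png",cv2.resize(f[190:310,300:400],None,fx=6,fy=5,interpolation=cv2.INTER_CUBIC)[:,:,::-1])
```

```text
t 9.95 p [0.5363 0.0065 0.1197] yaw y 26.07 z [ 1.e-03  1.e-04 -1.e+00] F [ 0.1 -0.3 -3.1] M [-0.   -0.01  0.03] w 16.8 q [-0.25  0.64  0.29  1.95 -0.31  0.59  0.69]
[[352.44720582 252.3210725 ]]
t 10.0 p [0.5363 0.0065 0.1197] yaw y 26.07 z [ 9.e-04  1.e-04 -1.e+00] F [ 0.3 -0.8 -3.4] M [ 0.01  0.05 -0.02] w 16.6 q [-0.25  0.64  0.29  1.95 -0.31  0.59  0.69]
```

View pics/side5.png

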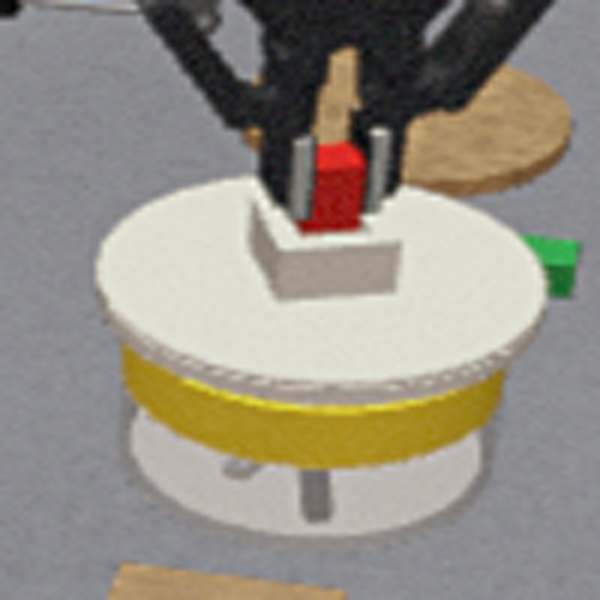

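Call:
servo_tool:
  increments:
    - {"claw": 0.005,"slide": [-0.0005,-0.0005,0.003],"spin": 0}
    - {"claw": 0.005,"slide": [0,0,0.004],"spin": 0}
    - {"claw": 0.005,"slide": [0,0,0.004],"spin": 0}
    - {"claw": 0.005,"slide": [0,0,0.003],"spin": 0}
    - {"claw": 0.005,"slide": [0,0,0],"spin": 0}
    - {"claw": 0.005,"slide": [0,0,0],"spin": 0}

```text
t: 10.6
position: [0.5357, 0.0058, 0.1051]
ee_rot: [0.529, 0.848, -0.0, -0.0]
wrist_force: [-0.1, -0.1, -3.5]
gripper_width: 0.195
```

Run:
```python
from h import *
s=pose()
```

```text
t 10.6 p [0.5357 0.0058 0.1051] yaw y 26.06 z [-3.e-04 -0.e+00 -1.e+00] F [-0.1 -0.1 -3.5] M [-0.03  0.06  0.  ] w 16.6 q [-0.24  0.67  0.27  1.96 -0.32  0.56  0.7 ]
```

Call:
servo_tool:
  increments:
    - {"claw": 0.005,"slide": [0,0,0.0015],"spin": 0}
    - {"claw": 0.005,"slide": [0,0,0.0015],"spin": 0}
    - {"claw": 0.005,"slide": [0,0,0],"spin": 0}
    - {"claw": 0.005,"slide": [0,0,0],"spin": 0}

```text
t: 11.0
position: [0.536, 0.0058, 0.1025]
ee_rot: [0.529, 0.848, 0.0, 0.0]
wrist_force: [-0.0, -0.3, -1.6]
gripper_width: 0.198
```

Call:
servo_tool:
  increments:
    - {"claw": 0.005,"slide": [0,0,0.001],"spin": 0}
    - {"claw": 0.005,"slide": [0,0,0],"spin": 0}
    - {"claw": 0.005,"slide": [0,0,0],"spin": 0}

```text
t: 11.3
position: [0.5357, 0.0058, 0.1013]
ee_rot: [0.529, 0.848, 0.0, 0.0]
wrist_force: [0.1, 0.5, -2.1]
gripper_width: 0.198
```

Call:
servo_tool:
  increments:
    - {"claw": 0.005,"slide": [0,0,0.001],"spin": 0}
    - {"claw": 0.005,"slide": [0,0,0],"spin": 0}
    - {"claw": 0.005,"slide": [0,0,0],"spin": 0}

```text
t: 11.6
position: [0.5358, 0.0058, 0.1006]
ee_rot: [0.529, 0.848, 0.0, 0.0]
wrist_force: [-0.8, 0.0, 3.5]
gripper_width: 0.199
```

Call:
servo_tool:
  increments:
    - {"claw": 0.005,"slide": [0,0,0.0004],"spin": 0}
    - {"claw": 0.005,"slide": [0,0,0],"spin": 0}
    - {"claw": 0.005,"slide": [0,0,0],"spin": 0}

```text
t: 11.9
position: [0.5358, 0.0058, 0.1005]
ee_rot: [0.529, 0.848, 0.0, 0.0]
wrist_force: [-1.2, 0.3, 7.1]
gripper_width: 0.199
```

Run:
```python
from h import *
s=pose()
d=vision.camera("side");f=d["frame"]
cv2.imwrite(f"pics/side6.png",cv2.resize(f[190:310,300:400],None,fx=6,fy=5,interpolation=cv2.INTER_CUBIC)[:,:,::-1])
```

```text
t 11.9 p [0.5358 0.0058 0.1005] yaw y 26.07 z [ 4.e-04  3.e-04 -1.e+00] F [-1.2  0.3  7.1] M [0.04 0.42 0.02] w 17.0 q [-0.24  0.67  0.27  1.96 -0.32  0.55  0.7 ]
```

View pics/side6.png

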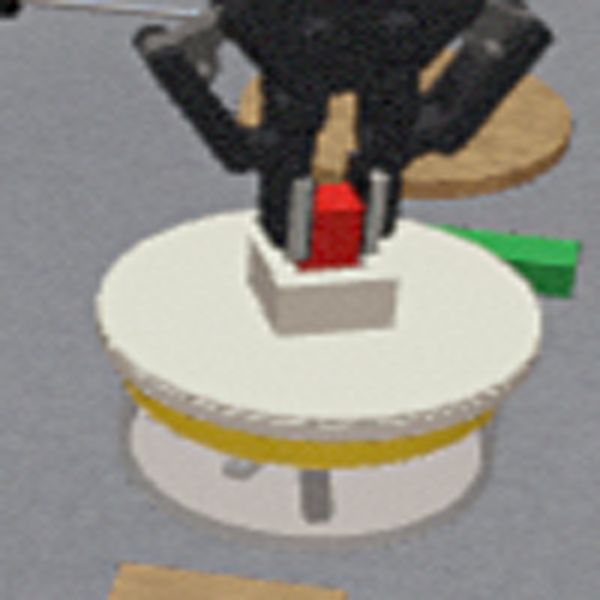

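Call:
servo_tool:
  increments:
    - {"claw": 0.018,"slide": [0,0,0],"spin": 0}
    - {"claw": 0.022,"slide": [0,0,0],"spin": 0}
    - {"claw": 0.03,"slide": [0,0,0],"spin": 0}
    - {"claw": 0.045,"slide": [0,0,0],"spin": 0}
    - {"claw": 0.065,"slide": [0,0,0],"spin": 0}
    - {"claw": 0.085,"slide": [0,0,0],"spin": 0}
    - {"claw": 0.085,"slide": [0,0,0],"spin": 0}
    - {"claw": 0.085,"slide": [0,0,0],"spin": 0}

```text
t: 12.75
position: [0.5357, 0.0058, 0.0999]
ee_rot: [0.529, 0.848, -0.0, -0.0]
wrist_force: [-0.6, -0.1, -0.3]
gripper_width: 0.997
```

Run:
```python
from h import *
s=pose()
d=vision.camera("side");f=d["frame"]; np.save("side7.npy",f)
cv2.imwrite(f"pics/side7.png",cv2.resize(f[190:310,300:400],None,fx=6,fy=5,interpolation=cv2.INTER_CUBIC)[:,:,::-1])
def box(x,y,z,h,yaw=26.1):
    a=np.radians(yaw); c=np.array([[1,1],[1,-1],[-1,-1],[-1,1]])*h; R=np.array([[np.cos(a),-np.sin(a)],[np.sin(a),np.cos(a)]])
    return proj(d,np.c_[c@R.T+[x,y],np.full(4,z)])
def sc(p): return ((p+.5-[300,190])*[6,5]).round().tolist()
print("post top",sc(box(.5352,.0057,.124,.009))); print("collar top nested/rim",sc(box(.5352,.0057,.098,.02)),sc(box(.5352,.0057,.098,.009)))
```

```text
t 12.75 p [0.5357 0.0058 0.0999] yaw y 26.07 z [-0.  0. -1.] F [-0.6 -0.1 -0.3] M [-0.01 -0.01  0.02] w 85.2 q [-0.24  0.67  0.27  1.96 -0.32  0.55  0.7 ]
post top [[310.0, 214.0], [294.0, 190.0], [347.0, 185.0], [364.0, 209.0]]
collar top nested/rim [[282.0, 289.0], [248.0, 234.0], [363.0, 224.0], [401.0, 278.0]] [[305.0, 271.0], [289.0, 246.0], [341.0, 241.0], [358.0, 266.0]]
```

View pics/side7.png

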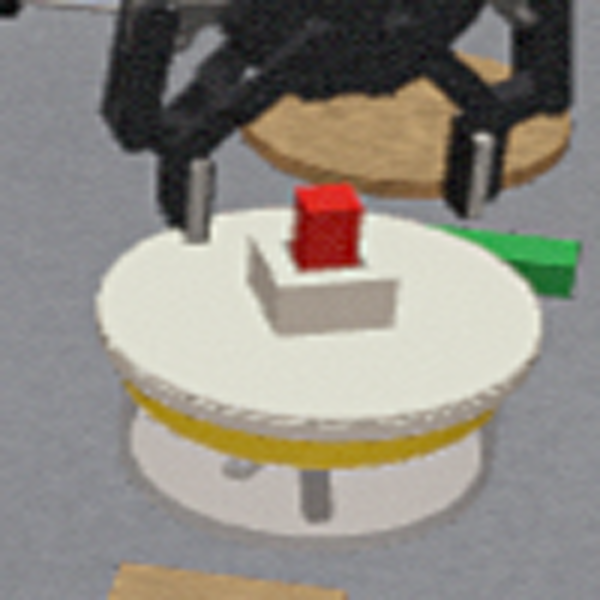

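Call:
servo_tool:
  increments:
    - {"claw": 0.085,"slide": [0,0.0004,0.006],"spin": 0}
    - {"claw": 0.085,"slide": [0,0,0.007],"spin": 0}
    - {"claw": 0.085,"slide": [0,0,0.006],"spin": 0}
    - {"claw": 0.085,"slide": [0,0,0.004],"spin": 0}
    - {"claw": 0.085,"slide": [0,0,0],"spin": 0}
    - {"claw": 0.085,"slide": [0,0,0],"spin": 0}

```text
t: 13.4
position: [0.536, 0.0059, 0.0767]
ee_rot: [0.529, 0.848, -0.0, -0.0]
wrist_force: [0.2, -0.3, 0.9]
gripper_width: 0.999
```

Run:
```python
from h import *
s=pose()
d=vision.camera("side");f=d["frame"]
cv2.imwrite(f"pics/side8.png",cv2.resize(f[190:310,300:400],None,fx=6,fy=5,interpolation=cv2.INTER_CUBIC)[:,:,::-1])
```

```text
t 13.4 p [0.536  0.0059 0.0767] yaw y 26.06 z [-3.e-04 -0.e+00 -1.e+00] F [ 0.2 -0.3  0.9] M [ 0.04 -0.01 -0.  ] w 85.3 q [-0.22  0.71  0.25  1.97 -0.34  0.5   0.72]
```

View pics/side8.png

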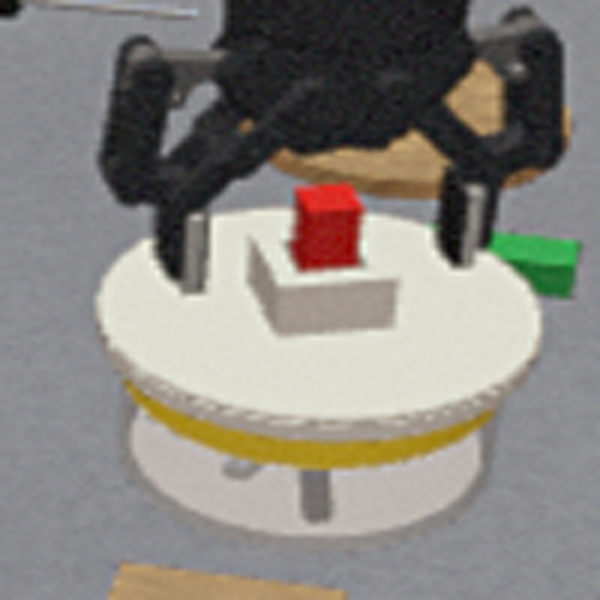

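Call:
servo_tool:
  increments:
    - {"claw": 0.065,"slide": [0,0,0],"spin": 0}
    - {"claw": 0.052,"slide": [0,0,0],"spin": 0}
    - {"claw": 0.046,"slide": [0,0,0],"spin": 0}
    - {"claw": 0.046,"slide": [0,0,0],"spin": 0}
    - {"claw": 0.046,"slide": [0,0,0],"spin": 0}
  newtons: 30

```text
t: 13.95
position: [0.5361, 0.0061, 0.0769]
ee_rot: [0.529, 0.848, 0.0, 0.0]
wrist_force: [-0.8, 0.0, 0.3]
gripper_width: 0.537
```

Run:
```python
from h import *
s=pose()
d=vision.camera("side");f=d["frame"]
cv2.imwrite(f"pics/side9.png",cv2.resize(f[190:310,300:400],None,fx=6,fy=5,interpolation=cv2.INTER_CUBIC)[:,:,::-1])
```

```text
t 13.95 p [0.5361 0.0061 0.0769] yaw y 26.07 z [ 1.e-04  0.e+00 -1.e+00] F [-0.8  0.   0.3] M [-0.05 -0.02 -0.04] w 45.9 q [-0.22  0.71  0.25  1.97 -0.34  0.5   0.72]
```

View pics/side9.png

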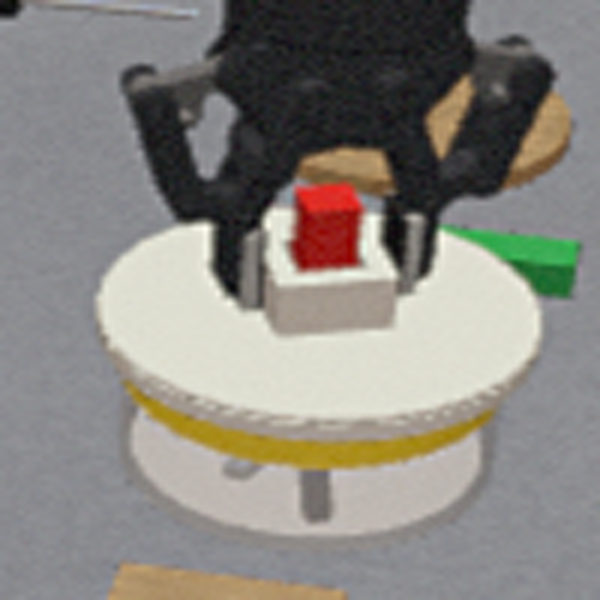

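Call:
servo_tool:
  increments:
    - {"claw": 0.042,"slide": [0,0,0],"spin": 0}
    - {"claw": 0.038,"slide": [0,0,0],"spin": 0}
    - {"claw": 0.034,"slide": [0,0,0],"spin": 0}
    - {"claw": 0.03,"slide": [0,0,0],"spin": 0}
    - {"claw": 0.03,"slide": [0,0,0],"spin": 0}
    - {"claw": 0.03,"slide": [0,0,0],"spin": 0}
    - {"claw": 0.03,"slide": [0,0,0],"spin": 0}
  newtons: 40

```text
t: 14.7
position: [0.5361, 0.006, 0.0772]
ee_rot: [0.53, 0.848, 0.0, 0.0]
wrist_force: [-0.1, 0.6, 5.6]
gripper_width: 0.462
```

Run:
```python
from h import *
s=pose()
d=vision.camera("side");f=d["frame"]
cv2.imwrite(f"pics/side10.png",cv2.resize(f[190:310,300:400],None,fx=6,fy=5,interpolation=cv2.INTER_CUBIC)[:,:,::-1])
```

```text
t 14.7 p [0.5361 0.006  0.0772] yaw y 26.05 z [ 2.e-04  1.e-04 -1.e+00] F [-0.1  0.6  5.6] M [-0.05  0.25 -0.11] w 39.4 q [-0.22  0.71  0.25  1.97 -0.34  0.5   0.72]
```

View pics/side10.png

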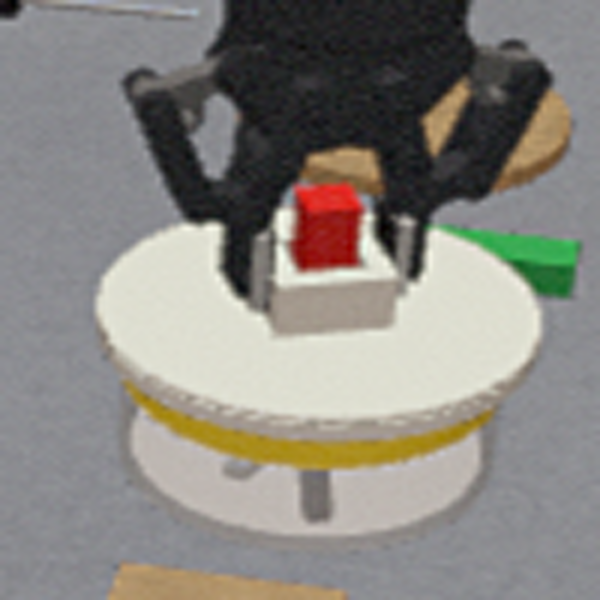

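Call:
servo_tool:
  increments:
    - {"claw": 0.03,"slide": [0,0,-0.002],"spin": 0}
    - {"claw": 0.03,"slide": [0,0,-0.003],"spin": 0}
    - {"claw": 0.03,"slide": [0,0,-0.004],"spin": 0}
    - {"claw": 0.03,"slide": [0,0,-0.004],"spin": 0}
    - {"claw": 0.03,"slide": [0,0,-0.004],"spin": 0}
    - {"claw": 0.03,"slide": [0,0,-0.003],"spin": 0}
    - {"claw": 0.03,"slide": [0,0,0],"spin": 0}
    - {"claw": 0.03,"slide": [0,0,0],"spin": 0}

```text
t: 15.55
position: [0.5361, 0.0061, 0.097]
ee_rot: [0.529, 0.848, 0.0, 0.0]
wrist_force: [-0.3, -0.2, -2.5]
gripper_width: 0.463
```

Run:
```python
from h import *
s=pose()
d=vision.camera("side");f=d["frame"]
cv2.imwrite(f"pics/side11.png",cv2.resize(f[190:310,300:400],None,fx=6,fy=5,interpolation=cv2.INTER_CUBIC)[:,:,::-1])
```

```text
t 15.55 p [0.5361 0.0061 0.097 ] yaw y 26.07 z [ 1.e-04  1.e-04 -1.e+00] F [-0.3 -0.2 -2.5] M [-0.01 -0.02  0.01] w 39.6 q [-0.24  0.68  0.26  1.96 -0.32  0.54  0.71]
```

View pics/side11.png

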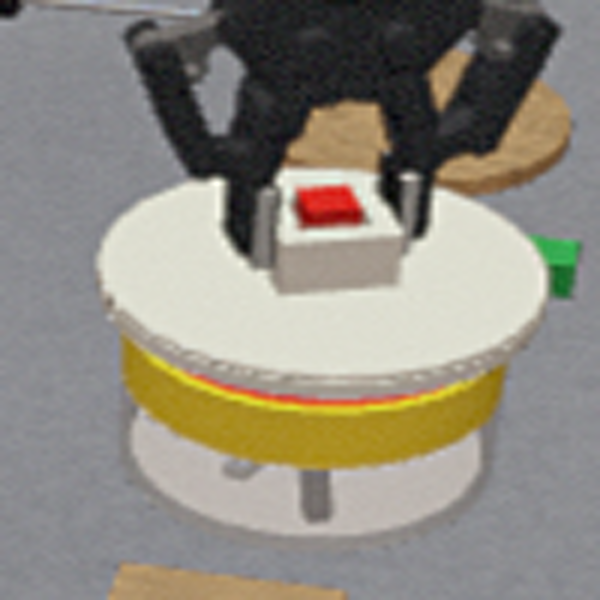

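Call:
servo_tool:
  increments:
    - {"claw": 0.03,"slide": [0,0,-0.003],"spin": 0}
    - {"claw": 0.03,"slide": [0,0,-0.005],"spin": 0}
    - {"claw": 0.03,"slide": [0,0,-0.006],"spin": 0}
    - {"claw": 0.03,"slide": [0,0,-0.006],"spin": 0}
    - {"claw": 0.03,"slide": [0,0,-0.006],"spin": 0}
    - {"claw": 0.03,"slide": [0,0,-0.006],"spin": 0}
    - {"claw": 0.03,"slide": [0,0,-0.006],"spin": 0}
    - {"claw": 0.03,"slide": [0,0,-0.006],"spin": 0}
    - {"claw": 0.03,"slide": [0,0,-0.005],"spin": 0}
    - {"claw": 0.03,"slide": [0,0,-0.003],"spin": 0}
    - {"claw": 0.03,"slide": [0,0,0],"spin": 0}

```text
t: 16.7
position: [0.5363, 0.006, 0.1493]
ee_rot: [0.529, 0.848, 0.0, 0.0]
wrist_force: [-0.3, -0.1, -1.4]
gripper_width: 0.463
```

Call:
servo_tool:
  increments:
    - {"claw": 0.03,"slide": [0,0,-0.003],"spin": 0}
    - {"claw": 0.03,"slide": [0,0,-0.006],"spin": 0}
    - {"claw": 0.03,"slide": [0,0,-0.008],"spin": 0}
    - {"claw": 0.03,"slide": [0,0,-0.008],"spin": 0}
    - {"claw": 0.03,"slide": [0,0,-0.008],"spin": 0}
    - {"claw": 0.03,"slide": [0,0,-0.007],"spin": 0}
    - {"claw": 0.03,"slide": [0,0,-0.005],"spin": 0}
    - {"claw": 0.03,"slide": [0,0,-0.003],"spin": 0}
    - {"claw": 0.03,"slide": [0,0,0],"spin": 0}
    - {"claw": 0.03,"slide": [0,0,0],"spin": 0}
    - {"claw": 0.03,"slide": [0,0,0],"spin": 0}
    - {"claw": 0.03,"slide": [0,0,0],"spin": 0}

```text
t: 17.9
position: [0.5359, 0.006, 0.1966]
ee_rot: [0.529, 0.848, -0.0, -0.0]
wrist_force: [-0.5, -0.2, -2.1]
gripper_width: 0.464
```

Run:
```python
from h import *
s=pose()
d=vision.camera("side");f=d["frame"]; np.save("side12.npy",f)
cv2.imwrite(f"pics/side12.png",f[:,:,::-1])
cv2.imwrite(f"pics/side12z.png",cv2.resize(f[160:310,300:410],None,fx=5,fy=4,interpolation=cv2.INTER_CUBIC)[:,:,::-1])
d=vision.camera("top");cv2.imwrite(f"pics/top12.png",d["frame"][:,:,::-1])
```

```text
t 17.9 p [0.5359 0.006  0.1966] yaw y 26.07 z [-7.e-04 -1.e-04 -1.e+00] F [-0.5 -0.2 -2.1] M [-0.   -0.01  0.  ] w 39.6 q [-0.3   0.53  0.35  1.88 -0.25  0.77  0.64]
```

View pics/side12.png

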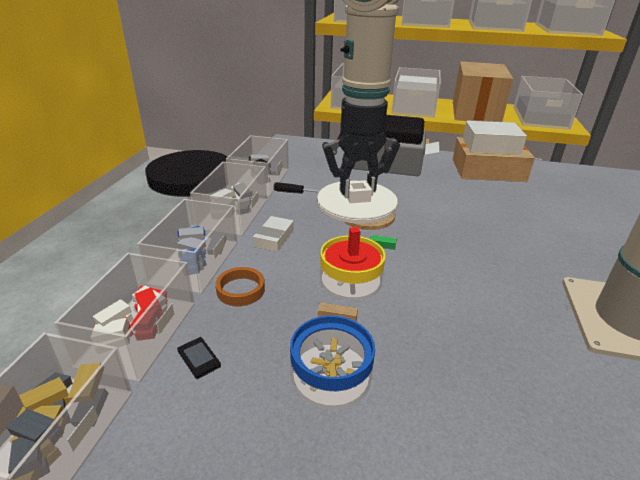

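View pics/side12z.png

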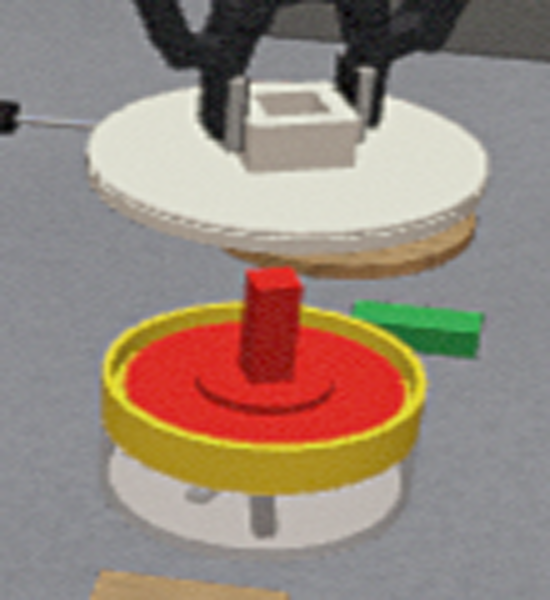

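View pics/top12.png

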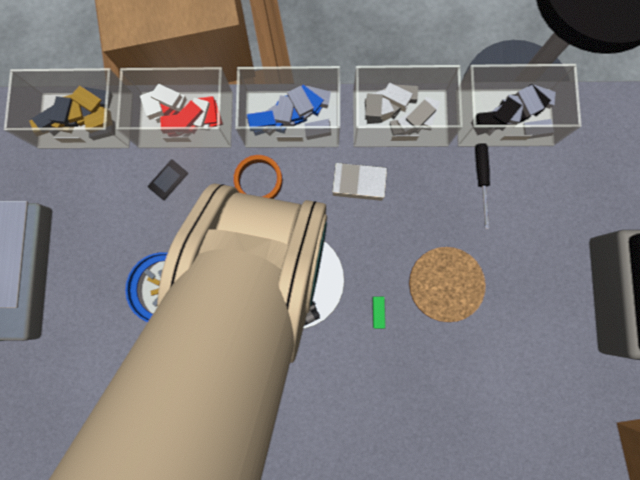

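Run:
```python
from h import *
pose(); print(r.sign_off())
```

```text
t 18.0 p [0.5359 0.006  0.1967] yaw y 26.07 z [-5.e-04 -1.e-04 -1.e+00] F [-1.1  0.1 -2.2] M [ 0.03 -0.   -0.01] w 39.3 q [-0.3   0.53  0.35  1.88 -0.25  0.77  0.64]
the job is handed in; nothing more can be done
None
```

The yellow-rim tub is closed with the red inner lid, and the gripper is holding the white outer lid alone, still and level, 11.97 cm above where it sat. I handed the job in at 18 s of the 51 s allowed.

- **Closing the tub:** I picked up both lids together by the red post and lowered them into the tub. The seating contact came at the expected height, with about 7 N on the wrist. After I let go, the post and collar tops matched their calculated seated positions in the side view to about 2 px.
- **Lifting the white lid:** I gripped it by the square collar (39.5 mm measured opening) and lifted it straight up. The post top did not move in the image during the first 2 cm.
- **Last pictures:** The red lid sits level inside the rim. The blue tub (partly hidden by the arm in the top view), cartons, packs, tape roll and screwdriver look unmoved.
- **Force reading:** The wrist showed about −2.2 N at the end, where the lid alone should give about −1.6 N. Earlier readings in free air varied by up to about 1 N, so I put this down to noise.
- **Not measured:** I judged the white lid level by eye from the side view and from the gripper's upright pose, not by fitting its tilt.

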